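# Find the box lid that binds

### The arm

A 6-joint arm with a two-finger parallel gripper is mounted at the origin on the work surface. World frame = base frame: x ahead of the robot, y to its left, z up, the work surface at z = 0. Lengths are in m, angles in degrees, forces in N, time in s.
With the tool pointing down it reaches from about 0.4 to 0.825 m from the base axis. Payload 7 kg.
Tool frame: the origin (TCP) lies midway between the tips of the shut fingers; the grasp point (between the pads) lies 19 mm behind it (r.hold_point_z is the distance from the TCP to the grasp point, in m); y points along the fingers, z is the direction in which the jaws open and shut, and the axes are right-handed (so a half turn about y gives the same grasp; the last joint's range is limited). The gripper opens to 88 mm and grips with 3 to 60 N. Pads are 19 mm wide; open, the fingers measure 130 mm over their backs; the gripper's body (78 mm by 193 mm) begins 47 mm behind the grasp point.
Start: joints at [86.007, 20.546, 0.682, 0, -70.136, -16.507], TCP at [0.236, 0.632, 0.227] pointing down, gripper open.
Joint ranges: [-176.03, 176.03], [-82.01, 121.73], [-58.28, 71.71], [-173.87, 95.51], [-174.79, -0.11], [-173.66, 173.66]. Speed limits (degrees/s): [136.94, 136.94, 172.46, 180, 180, 180].

### API

Orientations are given as [roll, pitch, yaw] about the fixed x, y, z axes, in that order (R = Rz(yaw) Ry(pitch) Rx(roll)).
In Python, from plant import r, imaging gives the robot as it stands.
- The arm moves only by the tool drive_tool, never from a script. Its argument "deltas" is a list of rows, each a list of 6 numbers: the shift along the world's x, y, z in cm, then the turn, a rotation vector about the world's x, y, z in rad. In form: [[tx, ty, tz, rx, ry, rz], ...]. A call has exactly 8 rows; each row is the pose to reach, as a shift and turn from the pose commanded when the call began; what a row does not reach only later rows make up. A row lasts 1/12 s, in which the tool goes at most 41.7 mm and 7.16 degrees, less where a joint would pass 70% of its speed; a pose out of reach is approached as far as the arm can. A call with a gripper value outside its range is refused whole. "claw" is the opening, from 0 (shut) to 1 (fully open), set as the call begins (left out, the last holds). The fingers move at their own pace and stop on an object; "squeeze" is the grip in N (left out, the last holds). Time passes only in rows, so rows that repeat a pose let the fingers close, or fill a call up. It gives the time, the measured TCP pose, the force and the opening at its end, in the units of the state.
- r.get_state(): the state, without advancing time (a new reading comes with each control period).
- imaging.capture(name): name is "scene" or "top" or "wrist"; returns the picture (420x560x3 uint8, red, green, blue); there is no depth.
- imaging.get_calibration(name): a dict with "mtx" (3x3 intrinsics, pixels), "R" (3x3) and "t" (3): a world point X has camera coordinates R X + t; the wrist camera has in their place "T_tool_cam" (4x4, takes a point from camera to tool coordinates, whose origin is the TCP and whose axes are the tool frame's). Camera axes: x right, y down, z forward; pixel columns grow to the right and rows downward; lengths in m; the calibration is good to about 2 mm. A picture is of the moment at which its call begins: read the wrist's pose just before it. get_calibration takes no time and is no camera call.
- r.close_job(): hands the job in, once; it reports no verdict.
Trained networks look in the newest picture that a camera, given by its name, has taken for a name from the list of things; names that differ only in an ending like _2 or _b are one class to them, and where a whole thing is asked for, a point or a joint stands for the part that bears it (a point fixed in the world has none). Each returns a list of dicts, best first, with "score" (0 to 1); they miss things now and then, are a little off and sometimes report something else, mostly with a low value. They report only what shows in the picture. A call takes as long as a camera call.
- imaging.search_frame(camera, label): "bbox" ([left, top, right, bottom] in pixels, round what is visible of it).
- imaging.outline_of(camera, label): "region" (420x560 bool, what is visible of it) and "bbox" ([left, top, right, bottom] in pixels, round what is visible of it).
- imaging.landmark_of(camera, label): "position" ([column, row] in pixels: a listed point, or the origin of a listed thing).
The state is a dict: "time_s": time; "joints": joint angles; "qd": joint speeds; "joint_torque": joint torques, N m; "tcp_pos": TCP position; "eef_rot": TCP orientation; "contact_force": force on the tool from outside, world axes, zero at the start; "moment": the same for the moment, N m; "gripper_width": finger opening in m.
Only numpy, scipy, OpenCV 4.12 (cv2) and the standard library are available. Lean on these libraries where they do the work, as an engineer would, in place of code of your own. Each camera call takes 0.05 s, during which the arm holds its last target.

### The job

Two varnished boxes stand on the finishing bench and the lid of one of them binds part-way. Swing each lid by its handle, gently, until it is either wide open or you feel it begin to bind, and do not force it past that. Finish with the lid that binds fully shut and the free lid wide open, without flinging or slamming a lid and without disturbing the other things on the bench.

Things in the scene. Friction and masses are not known exactly. Their poses are not given: they have to be found in the camera images.
- box_a: Fixed wooden box with a black-varnished lid; its twin looks just the same. Origin: centre of the underside, on the bench. 205 mm deep (x), 150 wide (y), 80 high under the lid; x points from the handle (front) to the hinge (rear). The rear 60 mm, behind the hinge, is a closed rail, 88 mm high, that hides the hinge. Which lid binds is not known beforehand and cannot be seen.
- box_b: Fixed wooden box with a black-varnished lid; its twin looks just the same. Origin: centre of the underside, on the bench. 205 mm deep (x), 150 wide (y), 80 high under the lid; x points from the handle (front) to the hinge (rear). The rear 60 mm, behind the hinge, is a closed rail, 88 mm high, that hides the hinge. Which lid binds is not known beforehand and cannot be seen.
- hinge_a (a point): Middle of this box's hinge axis, which runs along the box's y, 42.5 mm behind the box's origin and 80 mm above the bench. In the hinge that binds, from some angle between 0.4 and 1.0 rad on, the resistance at the handle climbs springily by 0.4 to 1.5 N per mm of handle travel; more than about 10 N above the usual drag strains it. The other lid has even drag all the way. (Its hidden inner arm is lid_a_c0.)
- hinge_b (a point): Middle of this box's hinge axis, which runs along the box's y, 42.5 mm behind the box's origin and 80 mm above the bench. In the hinge that binds, from some angle between 0.4 and 1.0 rad on, the resistance at the handle climbs springily by 0.4 to 1.5 N per mm of handle travel; more than about 10 N above the usual drag strains it. The other lid has even drag all the way. (Its hidden inner arm is lid_b_c0.)
- handle_a (a point): Middle of the lid's handle: a round steel bar 12 mm thick along the box's y, on two posts 78 mm apart, 26 mm clear of the lid. With the lid shut it is 128 mm before and 40 mm above the hinge axis (134 mm from it), 120 mm above the bench; it moves with the lid. The 8 mm lid's front edge is 17 mm beyond the bar. The bar can turn between fingers that pinch it.
- handle_b (a point): Middle of the lid's handle: a round steel bar 12 mm thick along the box's y, on two posts 78 mm apart, 26 mm clear of the lid. With the lid shut it is 128 mm before and 40 mm above the hinge axis (134 mm from it), 120 mm above the bench; it moves with the lid. The 8 mm lid's front edge is 17 mm beyond the bar. The bar can turn between fingers that pinch it.
- lid_a (a joint): Angle of this lid, rad: 0 shut, growing as the handle rises and goes over to the rear; a stop ends it at 1.5; wide open means over 1.3, shut under 0.04. May start ajar, to 0.15. The hinge drag holds the lid where it is left. Usual force at the handle to swing the 0.17 to 0.28 kg lid: 2 to 5 N opening, up to 3 N closing.
- lid_b (a joint): Angle of this lid, rad: 0 shut, growing as the handle rises and goes over to the rear; a stop ends it at 1.5; wide open means over 1.3, shut under 0.04. May start ajar, to 0.15. The hinge drag holds the lid where it is left. Usual force at the handle to swing the 0.17 to 0.28 kg lid: 2 to 5 N opening, up to 3 N closing.
- tin_mid (a point): Bystander, leave alone: paint tin, 90 mm across, 110 high; point at its middle.
- tape_mid (a point): Bystander between the boxes, leave alone: roll of tape, 92 mm across, 24 high; point at its middle.
- sander_mid (a point): Bystander, leave alone: cork sanding block 110 x 65 x 35 mm; point at its middle.
- jar_mid (a point): Bystander, leave alone: amber glass jar, 64 mm across, 70 high; point at its middle.
- glue_mid (a point): Bystander, leave alone: glue bottle, 56 mm across, 150 high; point at its middle.
- brush_mid (a point): Bystander, leave alone: paint brush lying on the bench; its origin.
- driver_mid (a point): Bystander, leave alone: screwdriver lying on the bench; its origin.

How it is judged:
By the outcome, as a careful person would: the job done as asked, in the order asked, and still so for the second after the job is handed in, with the robot touching nothing.
It also fails if it takes over 64 s, if anything falls off the work surface, if the arm or the gripper's body presses on something with over 40 N, if the wrist force passes 120 N, or if a joint passes its speed limit or range.

## Working session

There is one attempt and no reset: what is moved stays moved. The work goes in short steps, Python scripts to look and compute and a tool call to move; the robot and the scene stay as the last step left them, time stands still between calls to the robot, and variables do not carry over. Pictures are saved under pics/ and viewed, and the job is handed in when it is done.

Besides the shell and the picture viewer there is one more tool, called after "Call:" by a JSON object that holds its "fn" and its "kwargs", one argument or row to a line. drive_tool: Moves the arm, as the interface text tells. Its arguments: {"type":"object","properties":{"deltas":{"type":"array"},"claw":{"type":"number"},"squeeze":{"type":"number"}},"required":["deltas"]}

```bash
ls; mkdir -p pics
python3 - <<'E'
from plant import r, imaging
import cv2
print(r.get_state())
for n in ("scene","top","wrist"):
    im=imaging.capture(n); cv2.imwrite(f"pics/{n}0.png",im[:,:,::-1])
    print(n,imaging.get_calibration(n))
print(r.hold_point_z)
E
```

```text
pics
{'time_s': 0.0, 'joints': array([ 8.60072614e+01,  2.05916053e+01,  6.32129893e-01, -2.08776708e-02,
       -7.01363186e+01, -1.65072326e+01]), 'qd': array([ 0.01031048,  0.03327131,  0.04255085, -0.06205116, -0.09064672,
       -0.02876925]), 'joint_torque': array([-1.50132011e-03, -5.82716990e+01,  2.93045533e+01,  6.99728429e+00,
        6.91508059e-03, -1.49643656e-04]), 'tcp_pos': array([0.2362338 , 0.63176746, 0.22560591]), 'eef_rot': array([-8.99025773e+01,  8.40407135e-03,  1.59492926e+02]), 'contact_force': array([-0.58005682, -0.67037424,  0.7763709 ]), 'moment': array([-0.01440813, -0.02420014, -0.06668923]), 'gripper_width': 0.08727917880163355}
scene {'mtx': array([[524.46649363,   0.        , 280.13803846],
       [  0.        , 524.46649363, 203.91009932],
       [  0.        ,   0.        ,   1.        ]]), 'R': array([[ 0.72544643,  0.68824018,  0.00727533],
       [ 0.39458989, -0.40721419, -0.8236962 ],
       [-0.5639382 ,  0.60041824, -0.5669847 ]]), 't': array([-0.41380314, -0.1448222 ,  2.04352088])}
top {'mtx': array([[542.62546844,   0.        , 281.31193324],
       [  0.        , 542.62546844, 206.49493362],
       [  0.        ,   0.        ,   1.        ]]), 'R': array([[ 0.03384204, -0.99942411,  0.0024816 ],
       [-0.97685834, -0.03360242, -0.21123132],
       [ 0.21119306,  0.00472433, -0.97743295]]), 't': array([-0.02267056,  0.5889864 ,  1.50602371])}
wrist {'mtx': array([[289.2198848 ,   0.        , 282.5633947 ],
       [  0.        , 289.2198848 , 208.21842791],
       [  0.        ,   0.        ,   1.        ]]), 'T_tool_cam': array([[-4.33972108e-04,  9.51507949e-01,  3.07623852e-01,
        -8.39616156e-02],
       [ 5.00943872e-04, -3.07623636e-01,  9.51507986e-01,
        -1.57036502e-01],
       [ 9.99999780e-01,  5.67030210e-04, -3.43151999e-04,
         6.96651315e-04],
       [ 0.00000000e+00,  0.00000000e+00,  0.00000000e+00,
         1.00000000e+00]])}
0.0188
```

View pics/scene0.png

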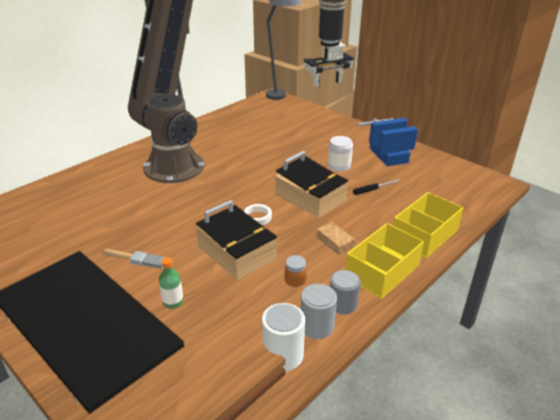

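View pics/top0.png

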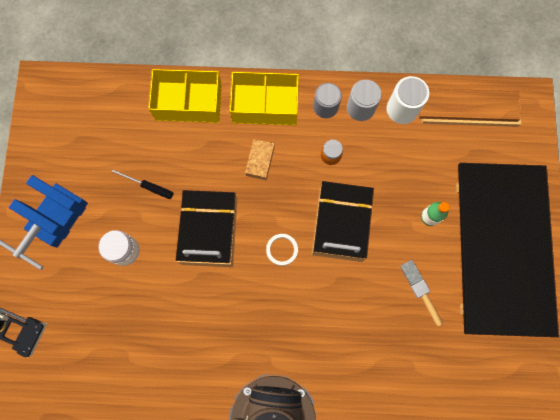

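View pics/wrist0.png

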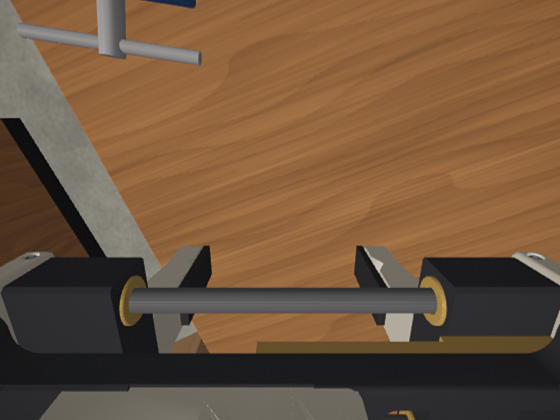

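The scene and top views show the two boxes: in the top view the handles are near (202,253) and (341,246), and the tape is between them at (282,249). I'll triangulate next.

```bash
cat > h.py <<'E'
import numpy as np, cv2
from plant import r, imaging
def P(n):
    c=imaging.get_calibration(n); return c["mtx"]@np.c_[c["R"],c["t"]]
def tri(ps, pt):
    X=cv2.triangulatePoints(P("scene"),P("top"),np.float64(ps).reshape(2,1),np.float64(pt).reshape(2,1))[:,0]
    return X[:3]/X[3]
def proj(n,X):
    p=P(n)@np.r_[X,1]; return p[:2]/p[2]
E
python3 - <<'E'
from h import *
for l in ("handle_a","hinge_a","box_a"):
    D={}
    for n in ("scene","top"):
        D[n]=[(np.round(d["position"],1),round(d["score"],2)) for d in imaging.landmark_of(n,l)]
        print(l,n,D[n])
    for s in D["scene"]:
        for t in D["top"]:
            X=tri(s[0],t[0]); e=np.linalg.norm(proj("top",X)-t[0])+np.linalg.norm(proj("scene",X)-s[0])
            if e<8: print("   ",s[0],t[0],np.round(X,4),round(e,1))
for l in ("tin_mid","tape_mid","glue_mid"):
    print(l,[(np.round(d["position"],1),round(d["score"],2)) for d in imaging.landmark_of("top",l)])
print(r.get_state()["time_s"])
E
```

```text
handle_a scene [(array([291.5, 158.3]), 0.94), (array([217.2, 207.1]), 0.6)]
handle_a top [(array([204.4, 252.8]), 0.56)]
    [291.5 158.3] [204.4 252.8] [0.4378 0.1997 0.1302] 1.4
hinge_a scene [(array([245.3, 241.8]), 0.76), (array([323.4, 182.9]), 0.72), (array([298. , 272.5]), 0.64)]
hinge_a top [(array([344.3, 203.5]), 0.87), (array([207.7, 206.7]), 0.86), (array([123. , 249.8]), 0.34)]
    [245.3 241.8] [344.3 203.5] [ 0.6031 -0.1844  0.068 ] 0.4
    [323.4 182.9] [207.7 206.7] [0.5769 0.207  0.0854] 0.1
box_a scene [(array([310.9, 196.8]), 0.88)]
box_a top [(array([209.4, 230.6]), 0.91), (array([338. , 229.4]), 0.66), (array([204.9, 210.5]), 0.51)]
    [310.9 196.8] [209.4 230.6] [0.5223 0.2096 0.0015] 0.3
tin_mid [(array([119.6, 245. ]), 0.96)]
tape_mid [(array([283.3, 247.6]), 0.92)]
glue_mid [(array([439.7, 209.9]), 0.94), (array([423.1, 292.2]), 0.39)]
0.6
```

Run:
```python
import cv2,numpy as np
t=cv2.imread("pics/top0.png"); s=cv2.imread("pics/scene0.png")
a=cv2.resize(t[175:275,165:385],None,fx=3.6,fy=3.6,interpolation=cv2.INTER_CUBIC)
b=cv2.resize(s[145:280,185:355],None,fx=4.4,fy=4.4,interpolation=cv2.INTER_CUBIC)
cv2.imwrite("pics/tz.png",a);cv2.imwrite("pics/sz.png",b);print(a.shape,b.shape)
```

```text
(360, 792, 3) (594, 748, 3)
```

View pics/tz.png

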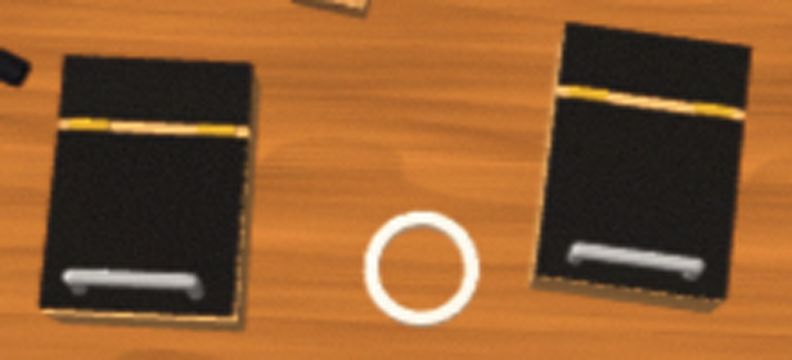

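View pics/sz.png

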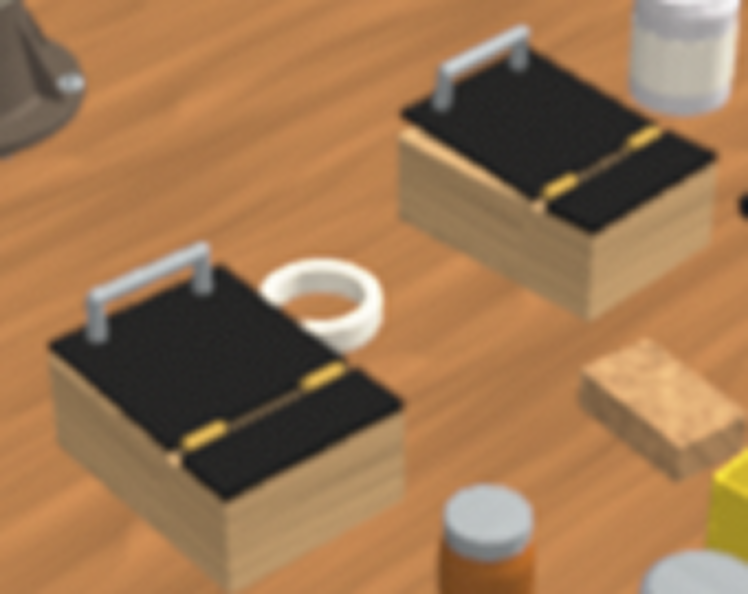

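```bash
cat > fit.py <<'E'
from h import *
from scipy.optimize import least_squares
def T(u): return (np.array(u)+.5)/3.6-.5+[165,175]
def S(u): return (np.array(u)+.5)/4.4-.5+[185,145]
# order: rear+y, rear-y, lidfront+y, lidfront-y, handle+y, handle-y
obs={"L":dict(top=[(63,56),(252,64),(40,307),(235,319),(64,276),(200,281)],scene=[(716,156),(597,233),(528,48),(401,113),(525,34),(443,75)]),
"R":dict(top=[(566,24),(750,47),(533,277),(725,299),(570,249),(703,266)],scene=[(404,405),(229,497),(222,267),(50,346),(207,249),(92,299)])}
def model(p):
    x,y,yaw,a,hl=p
    out=[[.1025,.075,.088],[.1025,-.075,.088]]
    for (dx,dz,yy) in ((-.145,.008,.075),(-.145,.008,-.075),(-.128,.040,hl),(-.128,.040,-hl)):
        c,s=np.cos(a),np.sin(a)
        # opening: front rises and goes to rear
        X=dx*c+dz*s; Z=-dx*s+dz*c
        out.append([.0425+X,yy,.08+Z])
    out=np.array(out); R=np.array([[np.cos(yaw),-np.sin(yaw),0],[np.sin(yaw),np.cos(yaw),0],[0,0,1]])
    return out@R.T+[x,y,0]
def fit(k):
    def f(p):
        W=model(p); e=[]
        for n,Z in (("top",T),("scene",S)):
            for w,o in zip(W,obs[k][n]): e+=list(proj(n,w)-Z(o))
        return np.array(e)
    s=least_squares(f,[.52,.2 if k=="L" else -.18,0,.05,.042],loss="soft_l1")
    return s,f(s.x)
if __name__=="__main__":
    for k in "LR":
        s,e=fit(k); print(k,np.round(s.x,4)); print(np.round(e.reshape(2,6,2),1).tolist())
        W=model(s.x); print(np.round(W,4).tolist(), "handle mid",np.round((W[4]+W[5])/2,4))
        t=obs[k]
        for i in range(6): print(i,np.round(tri(S(t["scene"][i]),T(t["top"][i])),4))
E
python3 fit.py
```

```text
L [ 0.5211  0.2082 -0.0109  0.0949  0.0505]
[[[0.2, -0.8], [0.0, -0.7], [-0.4, -0.2], [-0.3, -1.1], [0.5, 0.2], [-0.1, 0.5]], [[0.6, -1.0], [-0.7, -1.4], [-0.5, -0.3], [-0.3, -0.2], [0.1, -0.3], [-0.8, 0.5]]]
[[0.6244, 0.2821, 0.088], [0.6227, 0.1321, 0.088], [0.4208, 0.2843, 0.1017], [0.4192, 0.1343, 0.1017], [0.4405, 0.2596, 0.132], [0.4394, 0.1586, 0.132]] handle mid [0.4399 0.2091 0.132 ]
0 [0.6227 0.283  0.0829]
1 [0.6231 0.1337 0.0816]
2 [0.4214 0.2844 0.1002]
3 [0.4177 0.1349 0.0998]
4 [0.4406 0.2605 0.1308]
5 [0.4413 0.1589 0.1342]
R [ 0.5555 -0.1795 -0.1003  0.0065  0.0501]
[[[-0.5, -1.0], [0.3, -0.6], [0.0, -1.1], [0.1, -0.0], [0.2, 0.2], [-0.4, 0.3]], [[0.3, -1.6], [-0.7, -1.2], [0.1, -0.6], [-0.5, -0.5], [-0.0, 0.4], [-0.8, 1.1]]]
[[0.665, -0.1151, 0.088], [0.65, -0.2644, 0.088], [0.4611, -0.0946, 0.0889], [0.4461, -0.2439, 0.0889], [0.4757, -0.1212, 0.1208], [0.4657, -0.2208, 0.1208]] handle mid [ 0.4707 -0.171   0.1208]
0 [ 0.6641 -0.1166  0.0821]
1 [ 0.6501 -0.2636  0.083 ]
2 [ 0.459  -0.0943  0.0852]
3 [ 0.4466 -0.2434  0.087 ]
4 [ 0.4759 -0.1207  0.1221]
5 [ 0.4669 -0.2203  0.125 ]
```

Call:
{"fn": "drive_tool", "kwargs": {
  "deltas": [
    [3.0,-6.0,0,0,0,-0.12],
    [5.5,-11.0,0,0,0,-0.24],
    [7.5,-15.0,0,0,0,-0.36],
    [9.5,-19.0,0,0,0,-0.48],
    [11.5,-23.0,0,0,0,-0.6],
    [13.0,-27.0,0,0,0,-0.72],
    [15.0,-31.0,0,0,0,-0.84],
    [16.5,-34.0,0,0,0,-0.96]
  ],
  "claw": 0.7,
  "squeeze": 20
}}

```text
time_s: 1.27
tcp_pos: [0.3824, 0.3306, 0.227]
eef_rot: [-90.0, -0.0, 104.2]
contact_force: [1.5, 0.1, 0.4]
gripper_width: 0.0618
```

Call:
{"fn": "drive_tool", "kwargs": {
  "deltas": [
    [1.8,-3.6,0,0,0,-0.1],
    [3.2,-6.6,-0.5,0,0,-0.2],
    [3.9,-8.3,-1.5,0,0,-0.263],
    [3.9,-8.3,-2.5,0,0,-0.263],
    [3.9,-8.3,-3.5,0,0,-0.263],
    [3.9,-8.3,-4.0,0,0,-0.263],
    [3.9,-8.3,-4.0,0,0,-0.263],
    [3.9,-8.3,-4.0,0,0,-0.263]
  ]
}}

```text
time_s: 1.93
tcp_pos: [0.4208, 0.2502, 0.1864]
eef_rot: [-90.0, 0.0, 89.5]
contact_force: [0.0, -0.0, -0.4]
gripper_width: 0.0611
```

Run:
```python
from h import *
s=r.get_state(); print(s)
im=imaging.capture("wrist"); cv2.imwrite("pics/w1.png",im[:,:,::-1])
cv2.imwrite("pics/t1.png",imaging.capture("top")[:,:,::-1])
print(imaging.landmark_of("wrist","handle_a"))
```

```text
{'time_s': 1.9333, 'joints': array([ 5.38021762e+01,  4.80841485e+00, -2.54929918e+01,  1.06751659e-02,
       -5.97404131e+01, -5.42759670e+01]), 'qd': array([ 0.06503517, -0.51898426,  0.66294538,  0.20075055, -0.298819  ,
       -0.16385053]), 'joint_torque': array([-2.62147821e-01, -3.33318901e+01,  2.62763000e+01,  6.27165154e+00,
        8.19991372e-03,  3.77467528e-03]), 'tcp_pos': array([0.42084414, 0.2501852 , 0.18636383]), 'eef_rot': array([-8.99830645e+01,  3.93327429e-02,  8.95315978e+01]), 'contact_force': array([ 0.02137844, -0.00335564, -0.44491438]), 'moment': array([ 0.08527714, -0.09984429,  0.05082792]), 'gripper_width': 0.06110974258310151}
[{'position': [253.4, 177.2], 'score': 0.67}]
```

View pics/w1.png

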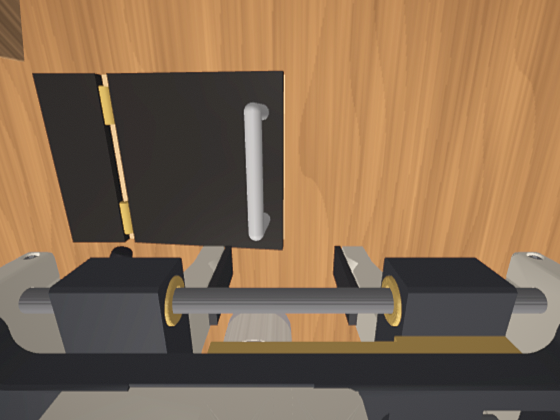

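Wrist view: the L handle bar's ends are near (254,108) and (258,234), with the hinge on the left. I'll check this against the fit.

```bash
cat >> h.py <<'E'
from scipy.spatial.transform import Rotation as Ro
def wproj(pos,rpy,X):
    c=imaging.get_calibration("wrist"); T=np.eye(4); T[:3,:3]=Ro.from_euler("xyz",rpy,degrees=True).as_matrix(); T[:3,3]=pos
    M=np.linalg.inv(T@c["T_tool_cam"]); p=c["mtx"]@(M@np.r_[X,1])[:3]; return p[:2]/p[2]
E
python3 - <<'E'
from fit import *
pos=[0.42084414, 0.2501852 , 0.18636383]; rpy=[-89.983,.0393,89.5316]
s,_=fit("L"); W=model(s.x)
for i in range(6): print(i,np.round(wproj(pos,rpy,W[i]),1))
c=(W[4]+W[5])/2
print(wproj(pos,rpy,c), [np.round(wproj(pos,rpy,c+d)-wproj(pos,rpy,c),1) for d in ([.005,0,0],[0,.005,0],[0,0,.005])])
E
```

```text
0 [ 72.  243.1]
1 [30.9 73. ]
2 [282.7 250. ]
3 [283.4  71.5]
4 [257.7 238.9]
5 [254.3 104.2]
[256.16008714 176.42368106] [array([-6.7,  0.1]), array([0.2, 6.6]), array([-0.6,  1.4])]
```

Call:
{"fn": "drive_tool", "kwargs": {
  "deltas": [
    [1.0,-2.5,0,0,0,0],
    [1.9,-4.1,-0.5,0,0,0],
    [1.9,-4.1,-2.0,0,0,0],
    [1.9,-4.1,-3.5,0,0,0],
    [1.9,-4.1,-5.0,0,0,0],
    [1.9,-4.1,-6.3,0,0,0],
    [1.9,-4.1,-6.6,0,0,0],
    [1.9,-4.1,-6.6,0,0,0]
  ]
}}

```text
time_s: 2.75
tcp_pos: [0.4398, 0.2085, 0.1201]
eef_rot: [-89.9, 0.1, 89.5]
contact_force: [-0.3, -0.4, 0.4]
gripper_width: 0.0613
```

Run:
```python
from h import *
s=r.get_state(); print(s["time_s"],s["tcp_pos"],s["eef_rot"],s["contact_force"],s["joints"])
cv2.imwrite("pics/w2.png",imaging.capture("wrist")[:,:,::-1])
```

```text
2.75 [0.43978634 0.20846011 0.12014242] [-8.99480737e+01  6.16529326e-02  8.94605982e+01] [-0.25080458 -0.36986702  0.41849099] [ 4.85712813e+01  8.65260781e+00 -3.09255599e+01  1.42935029e-03
 -5.05024313e+01 -4.91116210e+01]
```

View pics/w2.png

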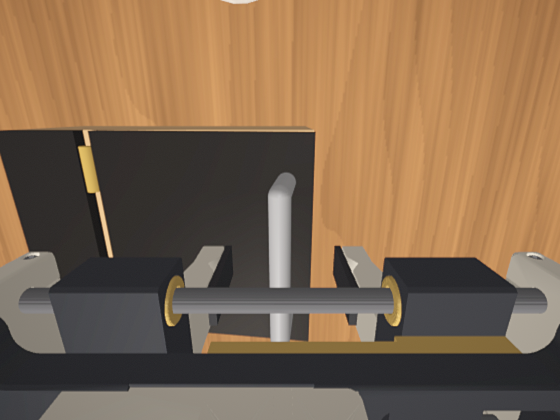

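The bar at column 280 is centred between the fingers (232 and 336). I'll close on it.

Call:
{"fn": "drive_tool", "kwargs": {
  "deltas": [
    [0,0,0,0,0,0],
    [0,0,0,0,0,0],
    [0,0,0,0,0,0],
    [0,0,0,0,0,0],
    [0,0,0,0,0,0],
    [0,0,0,0,0,0],
    [0,0,0,0,0,0],
    [0,0,0,0,0,0]
  ],
  "claw": 0,
  "squeeze": 20
}}

```text
time_s: 3.47
tcp_pos: [0.4402, 0.2085, 0.1206]
eef_rot: [-90.0, -0.0, 89.4]
contact_force: [11.6, -1.6, -6.8]
gripper_width: 0.014
```

```bash
cat > arc.py <<'E'
# tool-down path: bar held at TCP + 0.012 up (grip offset fixed). Prints shifts (cm) from angle a0
import numpy as np,sys
def bar(box,a):
    x,y,yaw=box; hx=x+.0425*np.cos(yaw); hy=y+.0425*np.sin(yaw)
    X=-.128*np.cos(a)+.040*np.sin(a); Z=.128*np.sin(a)+.040*np.cos(a)
    return np.array([hx+X*np.cos(yaw),hy+X*np.sin(yaw),.08+Z])
L=(.5211,.2082,-.0109); R=(.5555,-.1795,-.1003)
def tang(box,a):
    d=bar(box,a+1e-4)-bar(box,a-1e-4); return d/np.linalg.norm(d)
if __name__=="__main__":
    B={"L":L,"R":R}[sys.argv[1]]; a=[float(v) for v in sys.argv[2:]]
    b0=bar(B,a[0])
    for q in a: print(q,np.round(100*(bar(B,q)-b0),2),np.round(tang(B,q),2), np.round(bar(B,q),4))
E
python3 arc.py L .095 .15 .2 .25 .3 .35 .4 .5 .6 .7 .8 .9 1 1.1 1.2 1.3 1.4; python3 arc.py R 0 .1 1.4
python3 -c "
from h import *
s=r.get_state();print(s)"
```

```text
0.095 [0. 0. 0.] [ 0.39 -0.    0.92] [0.44   0.2091 0.132 ]
0.15 [ 0.3  -0.    0.67] [ 0.44 -0.    0.9 ] [0.443  0.2091 0.1387]
0.2 [ 0.61 -0.01  1.27] [ 0.48 -0.01  0.88] [0.4461 0.209  0.1446]
0.25 [ 0.95 -0.01  1.85] [ 0.53 -0.01  0.85] [0.4495 0.209  0.1504]
0.3 [ 1.32 -0.01  2.41] [ 0.57 -0.01  0.82] [0.4531 0.2089 0.156 ]
0.35 [ 1.71 -0.02  2.95] [ 0.61 -0.01  0.79] [0.4571 0.2089 0.1615]
0.4 [ 2.13 -0.02  3.47] [ 0.65 -0.01  0.76] [0.4613 0.2089 0.1667]
0.5 [ 3.05 -0.03  4.45] [ 0.72 -0.01  0.69] [0.4704 0.2088 0.1765]
0.6 [ 4.06 -0.04  5.33] [ 0.79 -0.01  0.62] [0.4805 0.2086 0.1853]
0.7 [ 5.15 -0.06  6.11] [ 0.84 -0.01  0.54] [0.4915 0.2085 0.1931]
0.8 [ 6.31 -0.07  6.77] [ 0.89 -0.01  0.45] [0.5031 0.2084 0.1997]
0.9 [ 7.54 -0.08  7.32] [ 0.93 -0.01  0.36] [0.5154 0.2083 0.2051]
1.0 [ 8.81 -0.1   7.74] [ 0.96 -0.01  0.26] [0.5281 0.2081 0.2093]
1.1 [10.12 -0.11  8.03] [ 0.99 -0.01  0.17] [0.5412 0.208  0.2122]
1.2 [11.45 -0.12  8.18] [ 1.   -0.01  0.07] [0.5545 0.2078 0.2138]
1.3 [12.79 -0.14  8.21] [ 1.   -0.01 -0.03] [0.5679 0.2077 0.214 ]
1.4 [14.13 -0.15  8.1 ] [ 0.99 -
[... 205 characters left out ...]
.13] [ 0.6154 -0.1855  0.2129]
{'time_s': 3.4667, 'joints': array([ 4.85378945e+01,  8.60278855e+00, -3.09192677e+01,  1.20540285e-02,
       -5.04618680e+01, -4.91162746e+01]), 'qd': array([-0.44866093,  0.26731831,  0.52488449,  1.44318215,  1.84549984,
        0.06317949]), 'joint_torque': array([ 9.45430845e-01, -3.68688190e+01,  2.39230657e+01,  4.89717856e+00,
       -1.04680471e+00,  1.09593323e-02]), 'tcp_pos': array([0.44023456, 0.20849207, 0.12059806]), 'eef_rot': array([-9.00175514e+01, -6.06749948e-03,  8.94292930e+01]), 'contact_force': array([11.64840503, -1.55606297, -6.83406819]), 'moment': array([-0.47595977, -4.53884708, -0.00712561]), 'gripper_width': 0.013977492624650695}
```

Call:
{"fn": "drive_tool", "kwargs": {
  "deltas": [
    [0,0,0,0,0,0],
    [0,0,0,0,0,0],
    [0,0,0,0,0,0],
    [0,0,0,0,0,0],
    [0,0,0,0,0,0],
    [0,0,0,0,0,0],
    [0,0,0,0,0,0],
    [0,0,0,0,0,0]
  ]
}}

```text
time_s: 4.13
tcp_pos: [0.4413, 0.2085, 0.1207]
eef_rot: [-90.1, -0.0, 89.4]
contact_force: [7.0, -2.9, -3.2]
gripper_width: 0.0113
```

Call:
{"fn": "drive_tool", "kwargs": {
  "deltas": [
    [0.23,0,0.3,0,0,0],
    [0.4,0,0.67,0,0,0],
    [0.58,0,1.03,0,0,0],
    [0.78,0,1.39,0,0,0],
    [0.98,0,1.74,0,0,0],
    [1.2,0,2.08,0,0,0],
    [1.42,0,2.41,0,0,0],
    [1.58,0,2.63,0,0,0]
  ]
}}

```text
time_s: 4.8
tcp_pos: [0.456, 0.2084, 0.1471]
eef_rot: [-90.0, 0.0, 89.4]
contact_force: [3.3, 0.7, -8.5]
gripper_width: 0.0111
```

Run:
```python
from arc import *
for B,n in ((L,"L"),(R,"R")):
    for a in np.arange(.32,1.06,.06): 
        d=[100*(bar(B,a+k)-bar(B,a)) for k in (.03,.06)]
        t=tang(B,a+.06); print(n,round(a,2),[np.round(v,2).tolist() for v in d],np.round(t,2), "rad",np.round([-t[2],t[0]],2))
```

```text
L 0.32 [[0.24, -0.0, 0.32], [0.49, -0.01, 0.64]] [ 0.63 -0.01  0.78] rad [-0.78  0.63]
L 0.38 [[0.26, -0.0, 0.31], [0.53, -0.01, 0.61]] [ 0.68 -0.01  0.74] rad [-0.74  0.68]
L 0.44 [[0.28, -0.0, 0.29], [0.56, -0.01, 0.58]] [ 0.72 -0.01  0.69] rad [-0.69  0.72]
L 0.5 [[0.29, -0.0, 0.28], [0.6, -0.01, 0.54]] [ 0.76 -0.01  0.65] rad [-0.65  0.76]
L 0.56 [[0.31, -0.0, 0.26], [0.63, -0.01, 0.5]] [ 0.8  -0.01  0.6 ] rad [-0.6  0.8]
L 0.62 [[0.32, -0.0, 0.24], [0.66, -0.01, 0.47]] [ 0.83 -0.01  0.55] rad [-0.55  0.83]
L 0.68 [[0.34, -0.0, 0.22], [0.68, -0.01, 0.43]] [ 0.86 -0.01  0.5 ] rad [-0.5   0.86]
L 0.74 [[0.35, -0.0, 0.2], [0.71, -0.01, 0.38]] [ 0.89 -0.01  0.45] rad [-0.45  0.89]
L 0.8 [[0.36, -0.0, 0.18], [0.73, -0.01, 0.34]] [ 0.92 -0.01  0.4 ] rad [-0.4   0.92]
L 0.86 [[0.37, -0.0, 0.15], [0.75, -0.01, 0.3]] [ 0.94 -0.01  0.34] rad [-0.34  0.94]
L 0.92 [[0.38, -0.0, 0.13], [0.76, -0.01, 0.25]] [ 0.96 -0.01  0.28] rad [-0.28  0.96]
L 0.98 [[0.39, -0.0, 0.11], [0.78, -0.01, 0.21]] [ 0.97 -0.01  0.23] rad [-0.23  0.97]
L 1.04 [[0.39, -0.0, 0.09], [0.79, -0.01, 0.16]] [ 0.99 -0.01  0
[... 460 characters left out ...]

R 0.62 [[0.32, -0.03, 0.24], [0.65, -0.07, 0.47]] [ 0.83 -0.08  0.55] rad [-0.55  0.83]
R 0.68 [[0.34, -0.03, 0.22], [0.68, -0.07, 0.43]] [ 0.86 -0.09  0.5 ] rad [-0.5   0.86]
R 0.74 [[0.35, -0.04, 0.2], [0.7, -0.07, 0.38]] [ 0.89 -0.09  0.45] rad [-0.45  0.89]
R 0.8 [[0.36, -0.04, 0.18], [0.72, -0.07, 0.34]] [ 0.91 -0.09  0.4 ] rad [-0.4   0.91]
R 0.86 [[0.37, -0.04, 0.15], [0.74, -0.07, 0.3]] [ 0.94 -0.09  0.34] rad [-0.34  0.94]
R 0.92 [[0.38, -0.04, 0.13], [0.76, -0.08, 0.25]] [ 0.95 -0.1   0.28] rad [-0.28  0.95]
R 0.98 [[0.39, -0.04, 0.11], [0.77, -0.08, 0.21]] [ 0.97 -0.1   0.23] rad [-0.23  0.97]
R 1.04 [[0.39, -0.04, 0.09], [0.78, -0.08, 0.16]] [ 0.98 -0.1   0.17] rad [-0.17  0.98]
```

Call:
{"fn": "drive_tool", "kwargs": {
  "deltas": [
    [0.07,0,0.07,0,0,0],
    [0.14,0,0.14,0,0,0],
    [0.21,0,0.22,0,0,0],
    [0.29,0,0.29,0,0,0],
    [0.36,0,0.37,0,0,0],
    [0.43,0,0.44,0,0,0],
    [0.5,0,0.51,0,0,0],
    [0.57,0,0.58,0,0,0]
  ]
}}

```text
time_s: 5.47
tcp_pos: [0.4604, 0.2083, 0.1527]
eef_rot: [-89.9, 0.0, 89.4]
contact_force: [-7.9, 2.6, 0.9]
gripper_width: 0.0118
```

Call:
{"fn": "drive_tool", "kwargs": {
  "deltas": [
    [0.02,0,0.05,0,0,0],
    [0.05,0,0.1,0,0,0],
    [0.08,0,0.15,0,0,0],
    [0.11,0,0.2,0,0,0],
    [0.15,0,0.25,0,0,0],
    [0.18,0,0.29,0,0,0],
    [0.22,0,0.34,0,0,0],
    [0.25,0,0.38,0,0,0]
  ]
}}

```text
time_s: 6.13
tcp_pos: [0.4633, 0.2082, 0.1565]
eef_rot: [-89.9, 0.0, 89.4]
contact_force: [-6.2, 0.6, -1.3]
gripper_width: 0.0111
```

Call:
{"fn": "drive_tool", "kwargs": {
  "deltas": [
    [0.03,0,0.05,0,0,0],
    [0.07,0,0.09,0,0,0],
    [0.1,0,0.14,0,0,0],
    [0.14,0,0.18,0,0,0],
    [0.18,0,0.23,0,0,0],
    [0.22,0,0.27,0,0,0],
    [0.25,0,0.31,0,0,0],
    [0.29,0,0.35,0,0,0]
  ]
}}

```text
time_s: 6.8
tcp_pos: [0.4664, 0.2082, 0.16]
eef_rot: [-89.9, 0.0, 89.4]
contact_force: [-5.5, 1.1, -1.1]
gripper_width: 0.0111
```

Call:
{"fn": "drive_tool", "kwargs": {
  "deltas": [
    [0.04,0,0.04,0,0,0],
    [0.08,0,0.09,0,0,0],
    [0.12,0,0.13,0,0,0],
    [0.16,0,0.17,0,0,0],
    [0.2,0,0.21,0,0,0],
    [0.23,0,0.25,0,0,0],
    [0.27,0,0.29,0,0,0],
    [0.31,0,0.33,0,0,0]
  ]
}}

```text
time_s: 7.47
tcp_pos: [0.4694, 0.2082, 0.1633]
eef_rot: [-89.9, 0.0, 89.4]
contact_force: [-5.6, -0.0, 0.2]
gripper_width: 0.0112
```

Call:
{"fn": "drive_tool", "kwargs": {
  "deltas": [
    [0.04,0,0.04,0,0,0],
    [0.08,0,0.09,0,0,0],
    [0.12,0,0.13,0,0,0],
    [0.16,0,0.18,0,0,0],
    [0.2,0,0.22,0,0,0],
    [0.24,0,0.27,0,0,0],
    [0.28,0,0.31,0,0,0],
    [0.32,0,0.35,0,0,0]
  ]
}}

```text
time_s: 8.13
tcp_pos: [0.4728, 0.2082, 0.1668]
eef_rot: [-90.0, 0.0, 89.4]
contact_force: [-6.7, 0.7, -0.7]
gripper_width: 0.0112
```

Call:
{"fn": "drive_tool", "kwargs": {
  "deltas": [
    [0.04,0,0.04,0,0,0],
    [0.08,0,0.08,0,0,0],
    [0.12,0,0.13,0,0,0],
    [0.17,0,0.17,0,0,0],
    [0.21,0,0.21,0,0,0],
    [0.25,0,0.25,0,0,0],
    [0.29,0,0.29,0,0,0],
    [0.33,0,0.33,0,0,0]
  ]
}}

```text
time_s: 8.8
tcp_pos: [0.4762, 0.2081, 0.1701]
eef_rot: [-90.0, 0.0, 89.4]
contact_force: [-4.7, 0.5, -0.6]
gripper_width: 0.0114
```

Call:
{"fn": "drive_tool", "kwargs": {
  "deltas": [
    [0.04,0,0.04,0,0,0],
    [0.09,0,0.08,0,0,0],
    [0.13,0,0.12,0,0,0],
    [0.18,0,0.16,0,0,0],
    [0.22,0,0.2,0,0,0],
    [0.27,0,0.23,0,0,0],
    [0.31,0,0.27,0,0,0],
    [0.35,0,0.3,0,0,0]
  ]
}}

```text
time_s: 9.47
tcp_pos: [0.4797, 0.2081, 0.1732]
eef_rot: [-90.0, 0.0, 89.4]
contact_force: [-6.0, -0.4, 0.9]
gripper_width: 0.0117
```

Call:
{"fn": "drive_tool", "kwargs": {
  "deltas": [
    [0.04,0,0.04,0,0,0],
    [0.09,0,0.08,0,0,0],
    [0.13,0,0.12,0,0,0],
    [0.18,0,0.15,0,0,0],
    [0.22,0,0.19,0,0,0],
    [0.27,0,0.23,0,0,0],
    [0.31,0,0.27,0,0,0],
    [0.35,0,0.3,0,0,0]
  ]
}}

```text
time_s: 10.13
tcp_pos: [0.4833, 0.2081, 0.1762]
eef_rot: [-90.0, 0.0, 89.4]
contact_force: [-5.2, -0.1, -0.2]
gripper_width: 0.0111
```

Call:
{"fn": "drive_tool", "kwargs": {
  "deltas": [
    [0.05,0,0.04,0,0,0],
    [0.09,0,0.07,0,0,0],
    [0.14,0,0.11,0,0,0],
    [0.19,0,0.14,0,0,0],
    [0.23,0,0.18,0,0,0],
    [0.28,0,0.21,0,0,0],
    [0.32,0,0.24,0,0,0],
    [0.37,0,0.27,0,0,0]
  ]
}}

```text
time_s: 10.8
tcp_pos: [0.4869, 0.2081, 0.179]
eef_rot: [-90.0, 0.0, 89.4]
contact_force: [-7.3, -0.3, 1.7]
gripper_width: 0.0113
```

Call:
{"fn": "drive_tool", "kwargs": {
  "deltas": [
    [0.04,0,0.04,0,0,0],
    [0.09,0,0.08,0,0,0],
    [0.13,0,0.12,0,0,0],
    [0.18,0,0.15,0,0,0],
    [0.23,0,0.19,0,0,0],
    [0.28,0,0.22,0,0,0],
    [0.32,0,0.26,0,0,0],
    [0.37,0,0.29,0,0,0]
  ]
}}

```text
time_s: 11.47
tcp_pos: [0.4907, 0.208, 0.1818]
eef_rot: [-90.0, 0.0, 89.4]
contact_force: [-5.7, -1.4, 0.5]
gripper_width: 0.0112
```

Call:
{"fn": "drive_tool", "kwargs": {
  "deltas": [
    [0.05,0,0.04,0,0,0],
    [0.11,0,0.07,0,0,0],
    [0.16,0,0.11,0,0,0],
    [0.21,0,0.14,0,0,0],
    [0.27,0,0.18,0,0,0],
    [0.33,0,0.21,0,0,0],
    [0.38,0,0.25,0,0,0],
    [0.44,0,0.28,0,0,0]
  ]
}}

```text
time_s: 12.13
tcp_pos: [0.4951, 0.208, 0.1847]
eef_rot: [-90.0, 0.0, 89.4]
contact_force: [-7.0, -1.5, 2.6]
gripper_width: 0.0112
```

Call:
{"fn": "drive_tool", "kwargs": {
  "deltas": [
    [0.05,0,0.03,0,0,0],
    [0.1,0,0.06,0,0,0],
    [0.15,0,0.1,0,0,0],
    [0.19,0,0.13,0,0,0],
    [0.24,0,0.16,0,0,0],
    [0.29,0,0.19,0,0,0],
    [0.34,0,0.22,0,0,0],
    [0.39,0,0.25,0,0,0]
  ]
}}

```text
time_s: 12.8
tcp_pos: [0.4991, 0.208, 0.1872]
eef_rot: [-90.0, 0.0, 89.4]
contact_force: [-5.7, -1.7, 0.2]
gripper_width: 0.0114
```

Call:
{"fn": "drive_tool", "kwargs": {
  "deltas": [
    [0.06,0,0.03,0,0,0],
    [0.11,0,0.07,0,0,0],
    [0.17,0,0.1,0,0,0],
    [0.23,0,0.13,0,0,0],
    [0.28,0,0.16,0,0,0],
    [0.34,0,0.2,0,0,0],
    [0.4,0,0.23,0,0,0],
    [0.46,0,0.26,0,0,0]
  ]
}}

```text
time_s: 13.47
tcp_pos: [0.5037, 0.2079, 0.1899]
eef_rot: [-90.0, 0.0, 89.4]
contact_force: [-5.6, -1.1, 1.9]
gripper_width: 0.0116
```

Call:
{"fn": "drive_tool", "kwargs": {
  "deltas": [
    [0.06,0,0.03,0,0,0],
    [0.12,0,0.06,0,0,0],
    [0.18,0,0.09,0,0,0],
    [0.24,0,0.12,0,0,0],
    [0.3,0,0.15,0,0,0],
    [0.36,0,0.18,0,0,0],
    [0.42,0,0.21,0,0,0],
    [0.48,0,0.24,0,0,0]
  ]
}}

```text
time_s: 14.13
tcp_pos: [0.5086, 0.2079, 0.1924]
eef_rot: [-90.0, 0.0, 89.4]
contact_force: [-6.1, -1.3, 3.6]
gripper_width: 0.0112
```

Call:
{"fn": "drive_tool", "kwargs": {
  "deltas": [
    [0.06,0,0.03,0,0,0],
    [0.12,0,0.06,0,0,0],
    [0.18,0,0.09,0,0,0],
    [0.24,0,0.12,0,0,0],
    [0.3,0,0.15,0,0,0],
    [0.36,0,0.18,0,0,0],
    [0.42,0,0.21,0,0,0],
    [0.48,0,0.24,0,0,0]
  ]
}}

```text
time_s: 14.8
tcp_pos: [0.5134, 0.2079, 0.1948]
eef_rot: [-90.0, 0.1, 89.4]
contact_force: [-5.1, -1.6, 1.6]
gripper_width: 0.0112
```

Call:
{"fn": "drive_tool", "kwargs": {
  "deltas": [
    [0.06,0,0.03,0,0,0],
    [0.12,0,0.05,0,0,0],
    [0.19,0,0.08,0,0,0],
    [0.25,0,0.1,0,0,0],
    [0.31,0,0.13,0,0,0],
    [0.37,0,0.15,0,0,0],
    [0.44,0,0.18,0,0,0],
    [0.5,0,0.2,0,0,0]
  ]
}}

```text
time_s: 15.47
tcp_pos: [0.5185, 0.2079, 0.1969]
eef_rot: [-90.0, 0.1, 89.4]
contact_force: [-5.0, -2.9, 2.9]
gripper_width: 0.0109
```

Call:
{"fn": "drive_tool", "kwargs": {
  "deltas": [
    [0.06,0,0.02,0,0,0],
    [0.12,0,0.05,0,0,0],
    [0.19,0,0.07,0,0,0],
    [0.25,0,0.1,0,0,0],
    [0.31,0,0.12,0,0,0],
    [0.37,0,0.14,0,0,0],
    [0.44,0,0.17,0,0,0],
    [0.5,0,0.19,0,0,0]
  ]
}}

```text
time_s: 16.13
tcp_pos: [0.5236, 0.2078, 0.1988]
eef_rot: [-90.0, 0.1, 89.4]
contact_force: [-5.6, -2.6, 2.4]
gripper_width: 0.0109
```

Call:
{"fn": "drive_tool", "kwargs": {
  "deltas": [
    [0.06,0,0.02,0,0,0],
    [0.13,0,0.04,0,0,0],
    [0.19,0.01,0.06,0,0,0],
    [0.26,0.01,0.08,0,0,0],
    [0.32,0.01,0.1,0,0,0],
    [0.39,0.02,0.12,0,0,0],
    [0.45,0.02,0.14,0,0,0],
    [0.52,0.02,0.16,0,0,0]
  ]
}}

```text
time_s: 16.8
tcp_pos: [0.5288, 0.2078, 0.2006]
eef_rot: [-90.0, 0.1, 89.4]
contact_force: [-4.5, -2.6, 4.0]
gripper_width: 0.0114
```

Call:
{"fn": "drive_tool", "kwargs": {
  "deltas": [
    [0.07,0,0.02,0,0,0],
    [0.14,0,0.04,0,0,0],
    [0.22,0.01,0.06,0,0,0],
    [0.29,0.01,0.08,0,0,0],
    [0.36,0.01,0.1,0,0,0],
    [0.43,0.02,0.12,0,0,0],
    [0.51,0.02,0.14,0,0,0],
    [0.58,0.02,0.16,0,0,0]
  ]
}}

```text
time_s: 17.47
tcp_pos: [0.5346, 0.2077, 0.2022]
eef_rot: [-90.0, 0.1, 89.4]
contact_force: [-5.0, -3.8, 3.6]
gripper_width: 0.0114
```

Call:
{"fn": "drive_tool", "kwargs": {
  "deltas": [
    [0.12,0,0.02,0,0,0],
    [0.24,0.01,0.04,0,0,0],
    [0.36,0.02,0.06,0,0,0],
    [0.48,0.03,0.08,0,0,0],
    [0.6,0.03,0.1,0,0,0],
    [0.73,0.04,0.12,0,0,0],
    [0.86,0.04,0.14,0,0,0],
    [0.98,0.04,0.16,0,0,0]
  ]
}}

```text
time_s: 18.13
tcp_pos: [0.5445, 0.2078, 0.2039]
eef_rot: [-90.0, 0.1, 89.4]
contact_force: [-4.7, -4.8, 3.7]
gripper_width: 0.0113
```

Call:
{"fn": "drive_tool", "kwargs": {
  "deltas": [
    [0.3,-0.02,0.03,0,0,0],
    [0.7,-0.04,0.06,0,0,0],
    [1.1,-0.06,0.09,0,0,0],
    [1.5,-0.08,0.11,0,0,0],
    [1.9,-0.1,0.12,0,0,0],
    [2.3,-0.12,0.12,0,0,0],
    [2.7,-0.14,0.12,0,0,0],
    [3.0,-0.15,0.12,0,0,0]
  ]
}}

```text
time_s: 18.8
tcp_pos: [0.5749, 0.2076, 0.2044]
eef_rot: [-90.0, 0.0, 89.4]
contact_force: [-3.3, -2.6, 2.9]
gripper_width: 0.0114
```

Call:
{"fn": "drive_tool", "kwargs": {
  "deltas": [
    [0.2,-0.02,-0.01,0,0,0],
    [0.4,-0.04,-0.03,0,0,0],
    [0.6,-0.05,-0.05,0,0,0],
    [0.75,-0.06,-0.07,0,0,0],
    [0.85,-0.06,-0.09,0,0,0],
    [0.9,-0.06,-0.1,0,0,0],
    [0.9,-0.06,-0.1,0,0,0],
    [0.9,-0.06,-0.1,0,0,0]
  ]
}}

```text
time_s: 19.47
tcp_pos: [0.5835, 0.2074, 0.2033]
eef_rot: [-90.0, -0.0, 89.4]
contact_force: [-1.4, -0.4, 1.4]
gripper_width: 0.0115
```

Run:
```python
from h import *
s=r.get_state(); print(s["time_s"],s["tcp_pos"],s["contact_force"],s["joints"])
for n in ("wrist","scene"): cv2.imwrite(f"pics/{n}3.png",imaging.capture(n)[:,:,::-1])
```

```text
19.4667 [0.58354444 0.20742089 0.20332179] [-1.43521796 -0.43558993  1.41842028] [ 3.76106440e+01  1.62176425e+01 -8.67086134e+00  3.14098790e-03
 -6.50676465e+01 -3.81794057e+01]
```

View pics/wrist3.png

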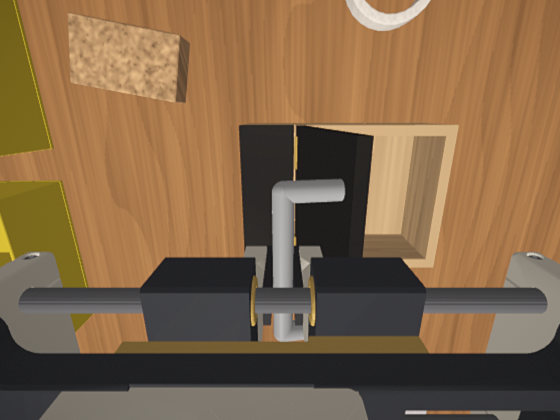

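View pics/scene3.png

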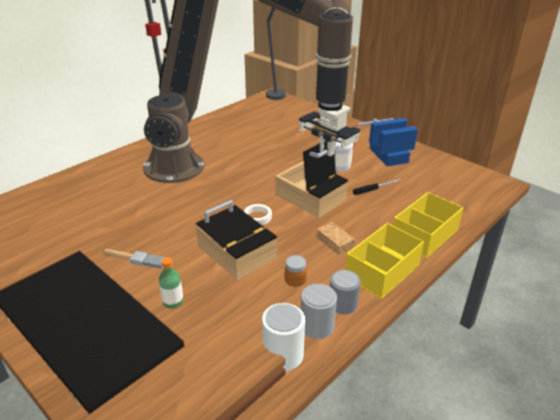

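The free lid L (the upper-right box in the scene view) stands open at about 1.41 rad. I'll open the fingers slightly and lift straight off.

Call:
{"fn": "drive_tool", "kwargs": {
  "deltas": [
    [0,0,0,0,0,0],
    [0,0,0,0,0,0],
    [0,0,0,0,0,0],
    [0,0,0,0,0,0],
    [0,0,0.4,0,0,0],
    [0,0,1.2,0,0,0],
    [0,0,2.4,0,0,0],
    [0,0,4.0,0,0,0]
  ],
  "claw": 0.2
}}

```text
time_s: 20.23
tcp_pos: [0.583, 0.207, 0.2435]
eef_rot: [-89.9, 0.0, 89.4]
contact_force: [1.2, 0.3, -0.2]
gripper_width: 0.0177
```

Call:
{"fn": "drive_tool", "kwargs": {
  "deltas": [
    [-0.5,-1.5,2.0,0,0,-0.01],
    [-1.6,-5.3,2.5,0,0,-0.02],
    [-2.7,-9.1,2.5,0,0,-0.03],
    [-3.9,-13.0,2.5,0,0,-0.04],
    [-5.0,-16.8,2.5,0,0,-0.05],
    [-6.2,-20.6,2.5,0,0,-0.06],
    [-7.3,-24.4,2.5,0,0,-0.07],
    [-8.4,-28.2,2.5,0,0,-0.08]
  ]
}}

```text
time_s: 20.9
tcp_pos: [0.4986, -0.0764, 0.2696]
eef_rot: [-90.1, -0.0, 84.8]
contact_force: [1.1, -0.1, 0.1]
gripper_width: 0.0175
```

Call:
{"fn": "drive_tool", "kwargs": {
  "deltas": [
    [-1.1,-3.6,-0.5,0,0,-0.01],
    [-2.2,-7.0,-1.5,0,0,-0.01],
    [-2.9,-9.6,-3.0,0,0,-0.01],
    [-2.9,-9.6,-4.5,0,0,-0.01],
    [-2.9,-9.6,-6.0,0,0,-0.01],
    [-2.9,-9.6,-7.0,0,0,-0.01],
    [-2.9,-9.6,-7.5,0,0,-0.01],
    [-2.9,-9.6,-7.5,0,0,-0.01]
  ],
  "claw": 0.7
}}

```text
time_s: 21.57
tcp_pos: [0.4701, -0.1706, 0.1928]
eef_rot: [-89.9, 0.0, 84.3]
contact_force: [-0.4, 0.6, -0.3]
gripper_width: 0.0605
```

Run:
```python
from h import *
s=r.get_state(); print(s["time_s"],s["tcp_pos"],s["eef_rot"],s["contact_force"],s["joints"])
for n in ("wrist","scene"): cv2.imwrite(f"pics/{n}4.png",imaging.capture(n)[:,:,::-1])
from fit import *
W=model(fit("R")[0].x)
for i in range(6): print(i,np.round(wproj(s["tcp_pos"],s["eef_rot"],W[i]),1))
```

```text
21.5667 [ 0.47005892 -0.17062656  0.19277676] [-8.99323163e+01  7.80570790e-03  8.42931869e+01] [-0.4203703   0.60270805 -0.25355486] [ 2.60151911e+00  5.52638157e+00 -2.37596838e+01 -2.35631288e-03
 -6.07820360e+01 -8.30718537e+00]
0 [ 99.5 276.8]
1 [ 66.  125.5]
2 [298.4 277.5]
3 [301.5 125.8]
4 [281.5 272.1]
5 [281.5 160.1]
```

View pics/wrist4.png

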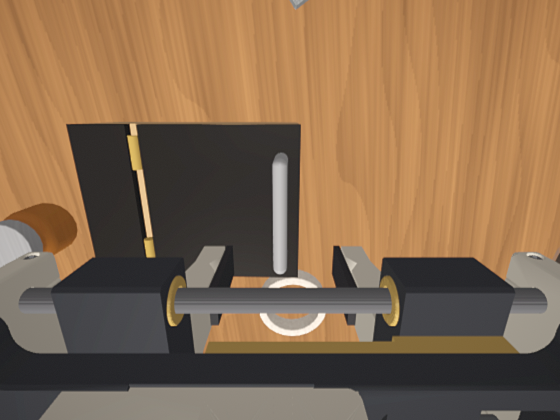

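View pics/scene4.png

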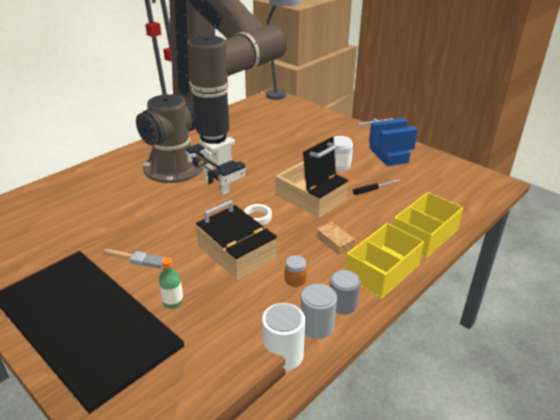

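Lid L stays open in the scene view. In the wrist view the R bar sits at column 280 (281.5 predicted), between fingers at 232 and 334. I'll descend and pinch it.

Call:
{"fn": "drive_tool", "kwargs": {
  "deltas": [
    [0.1,0,-1.5,0,0,0],
    [0.1,0,-3.0,0,0,0],
    [0.1,0,-4.5,0,0,0],
    [0.1,0,-6.0,0,0,0],
    [0.1,0,-7.3,0,0,0],
    [0.1,0,-8.1,0,0,0],
    [0.1,0,-8.4,0,0,0],
    [0.1,0,-8.4,0,0,0]
  ]
}}

```text
time_s: 22.33
tcp_pos: [0.4715, -0.1707, 0.1093]
eef_rot: [-90.0, 0.0, 84.3]
contact_force: [-0.2, -0.9, -0.6]
gripper_width: 0.0611
```

Call:
{"fn": "drive_tool", "kwargs": {
  "deltas": [
    [0,0,0,0,0,0],
    [0,0,0,0,0,0],
    [0,0,0,0,0,0],
    [0,0,0,0,0,0],
    [0,0,0,0,0,0],
    [0,0,0,0,0,0],
    [0,0,0,0,0,0],
    [0,0,0,0,0,0]
  ],
  "claw": 0,
  "squeeze": 20
}}

```text
time_s: 23.0
tcp_pos: [0.4714, -0.1709, 0.1093]
eef_rot: [-90.0, -0.0, 84.3]
contact_force: [4.8, -2.0, -3.0]
gripper_width: 0.0135
```

Call:
{"fn": "drive_tool", "kwargs": {
  "deltas": [
    [0,0,0,0,0,0],
    [0,0,0,0,0,0],
    [0,0,0,0,0,0],
    [0,0,0,0,0,0],
    [0,0,0,0,0,0],
    [0,0,0,0,0,0],
    [0,0,0,0,0,0],
    [0,0,0,0,0,0]
  ]
}}

```text
time_s: 23.67
tcp_pos: [0.4724, -0.1709, 0.1095]
eef_rot: [-90.1, 0.0, 84.3]
contact_force: [5.3, -1.7, -2.8]
gripper_width: 0.011
```

```bash
python3 arc.py R .0065 .05 .09 .13 .17 .21 .24 .27 .30 .32 .34 .36 .38
```

```text
0.0065 [0. 0. 0.] [ 0.3  -0.03  0.95] [ 0.4707 -0.171   0.1208]
0.05 [ 0.19 -0.02  0.55] [ 0.34 -0.03  0.94] [ 0.4726 -0.1712  0.1263]
0.09 [ 0.38 -0.04  1.05] [ 0.38 -0.04  0.92] [ 0.4745 -0.1714  0.1313]
0.13 [ 0.6  -0.06  1.54] [ 0.42 -0.04  0.91] [ 0.4767 -0.1716  0.1363]
0.17 [ 0.83 -0.08  2.02] [ 0.45 -0.05  0.89] [ 0.479  -0.1718  0.1411]
0.21 [ 1.08 -0.11  2.5 ] [ 0.49 -0.05  0.87] [ 0.4815 -0.1721  0.1458]
0.24 [ 1.28 -0.13  2.84] [ 0.51 -0.05  0.86] [ 0.4835 -0.1723  0.1493]
0.27 [ 1.5  -0.15  3.19] [ 0.54 -0.05  0.84] [ 0.4857 -0.1725  0.1527]
0.3 [ 1.72 -0.17  3.52] [ 0.56 -0.06  0.82] [ 0.4879 -0.1727  0.156 ]
0.32 [ 1.87 -0.19  3.74] [ 0.58 -0.06  0.81] [ 0.4894 -0.1728  0.1582]
0.34 [ 2.03 -0.2   3.96] [ 0.6  -0.06  0.8 ] [ 0.491  -0.173   0.1604]
0.36 [ 2.19 -0.22  4.17] [ 0.61 -0.06  0.79] [ 0.4926 -0.1732  0.1625]
0.38 [ 2.36 -0.24  4.38] [ 0.63 -0.06  0.78] [ 0.4943 -0.1733  0.1646]
```

Call:
{"fn": "drive_tool", "kwargs": {
  "deltas": [
    [0.2,0,0.3,0,0,0],
    [0.38,-0.03,0.75,0,0,0],
    [0.58,-0.05,1.25,0,0,0],
    [0.82,-0.07,1.75,0,0,0],
    [1.06,-0.09,2.25,0,0,0],
    [1.28,-0.12,2.65,0,0,0],
    [1.5,-0.14,3.0,0,0,0],
    [1.65,-0.16,3.25,0,0,0]
  ]
}}

```text
time_s: 24.33
tcp_pos: [0.4878, -0.1725, 0.142]
eef_rot: [-90.0, -0.0, 84.3]
contact_force: [2.7, -2.4, -7.3]
gripper_width: 0.0115
```

Call:
{"fn": "drive_tool", "kwargs": {
  "deltas": [
    [0.07,-0.01,0.09,0,0,0],
    [0.14,-0.01,0.18,0,0,0],
    [0.21,-0.02,0.27,0,0,0],
    [0.28,-0.03,0.36,0,0,0],
    [0.34,-0.03,0.45,0,0,0],
    [0.41,-0.04,0.54,0,0,0],
    [0.48,-0.05,0.62,0,0,0],
    [0.54,-0.05,0.7,0,0,0]
  ]
}}

```text
time_s: 25.0
tcp_pos: [0.4923, -0.1729, 0.1486]
eef_rot: [-89.9, 0.0, 84.3]
contact_force: [-4.4, -0.4, -2.5]
gripper_width: 0.0113
```

Call:
{"fn": "drive_tool", "kwargs": {
  "deltas": [
    [0.03,0,0.05,0,0,0],
    [0.07,-0.01,0.1,0,0,0],
    [0.1,-0.01,0.14,0,0,0],
    [0.14,-0.01,0.19,0,0,0],
    [0.17,-0.02,0.24,0,0,0],
    [0.21,-0.02,0.28,0,0,0],
    [0.25,-0.02,0.33,0,0,0],
    [0.28,-0.03,0.37,0,0,0]
  ]
}}

```text
time_s: 25.67
tcp_pos: [0.4951, -0.1732, 0.1524]
eef_rot: [-89.9, 0.0, 84.3]
contact_force: [-5.5, 0.3, -1.6]
gripper_width: 0.0112
```

Call:
{"fn": "drive_tool", "kwargs": {
  "deltas": [
    [0.03,0,0.04,0,0,0],
    [0.06,-0.01,0.08,0,0,0],
    [0.1,-0.01,0.12,0,0,0],
    [0.13,-0.01,0.16,0,0,0],
    [0.16,-0.02,0.2,0,0,0],
    [0.19,-0.02,0.24,0,0,0],
    [0.22,-0.02,0.28,0,0,0],
    [0.26,-0.03,0.32,0,0,0]
  ]
}}

```text
time_s: 26.33
tcp_pos: [0.4977, -0.1735, 0.1556]
eef_rot: [-89.9, 0.0, 84.3]
contact_force: [-6.3, 1.0, 0.2]
gripper_width: 0.0112
```

Call:
{"fn": "drive_tool", "kwargs": {
  "deltas": [
    [0.03,0,0.04,0,0,0],
    [0.06,-0.01,0.08,0,0,0],
    [0.09,-0.01,0.12,0,0,0],
    [0.12,-0.01,0.16,0,0,0],
    [0.16,-0.02,0.2,0,0,0],
    [0.19,-0.02,0.24,0,0,0],
    [0.22,-0.02,0.28,0,0,0],
    [0.25,-0.03,0.32,0,0,0]
  ]
}}

```text
time_s: 27.0
tcp_pos: [0.5004, -0.1738, 0.1589]
eef_rot: [-89.9, -0.0, 84.3]
contact_force: [-6.0, 1.6, -0.8]
gripper_width: 0.0114
```

Call:
{"fn": "drive_tool", "kwargs": {
  "deltas": [
    [0.03,0,0.04,0,0,0],
    [0.07,-0.01,0.08,0,0,0],
    [0.1,-0.01,0.12,0,0,0],
    [0.14,-0.01,0.16,0,0,0],
    [0.17,-0.02,0.2,0,0,0],
    [0.2,-0.02,0.23,0,0,0],
    [0.24,-0.02,0.27,0,0,0],
    [0.27,-0.03,0.31,0,0,0]
  ]
}}

```text
time_s: 27.67
tcp_pos: [0.5032, -0.1741, 0.162]
eef_rot: [-89.9, -0.0, 84.3]
contact_force: [-5.9, 0.6, -1.1]
gripper_width: 0.0111
```

Call:
{"fn": "drive_tool", "kwargs": {
  "deltas": [
    [0.04,0,0.04,0,0,0],
    [0.07,-0.01,0.08,0,0,0],
    [0.11,-0.01,0.12,0,0,0],
    [0.15,-0.01,0.16,0,0,0],
    [0.18,-0.02,0.19,0,0,0],
    [0.22,-0.02,0.23,0,0,0],
    [0.26,-0.02,0.27,0,0,0],
    [0.29,-0.03,0.31,0,0,0]
  ]
}}

```text
time_s: 28.33
tcp_pos: [0.5061, -0.1744, 0.1652]
eef_rot: [-89.9, -0.0, 84.3]
contact_force: [-4.9, -0.3, -1.1]
gripper_width: 0.0113
```

Call:
{"fn": "drive_tool", "kwargs": {
  "deltas": [
    [0.04,0,0.04,0,0,0],
    [0.08,-0.01,0.08,0,0,0],
    [0.12,-0.01,0.12,0,0,0],
    [0.16,-0.01,0.16,0,0,0],
    [0.2,-0.02,0.19,0,0,0],
    [0.24,-0.02,0.23,0,0,0],
    [0.28,-0.02,0.27,0,0,0],
    [0.32,-0.03,0.3,0,0,0]
  ]
}}

```text
time_s: 29.0
tcp_pos: [0.5092, -0.1747, 0.1682]
eef_rot: [-89.9, 0.0, 84.3]
contact_force: [-6.3, 0.6, 0.6]
gripper_width: 0.0113
```

Call:
{"fn": "drive_tool", "kwargs": {
  "deltas": [
    [0.04,0,0.04,0,0,0],
    [0.08,-0.01,0.08,0,0,0],
    [0.12,-0.01,0.12,0,0,0],
    [0.16,-0.01,0.16,0,0,0],
    [0.2,-0.02,0.2,0,0,0],
    [0.24,-0.02,0.23,0,0,0],
    [0.28,-0.03,0.27,0,0,0],
    [0.32,-0.03,0.31,0,0,0]
  ]
}}

```text
time_s: 29.67
tcp_pos: [0.5126, -0.175, 0.1713]
eef_rot: [-90.0, 0.0, 84.3]
contact_force: [-4.7, 0.6, 0.3]
gripper_width: 0.0114
```

Call:
{"fn": "drive_tool", "kwargs": {
  "deltas": [
    [0.04,0,0.04,0,0,0],
    [0.08,-0.01,0.07,0,0,0],
    [0.13,-0.01,0.11,0,0,0],
    [0.17,-0.01,0.14,0,0,0],
    [0.21,-0.02,0.18,0,0,0],
    [0.25,-0.02,0.21,0,0,0],
    [0.3,-0.03,0.25,0,0,0],
    [0.34,-0.03,0.28,0,0,0]
  ]
}}

```text
time_s: 30.33
tcp_pos: [0.5151, -0.1753, 0.1736]
eef_rot: [-89.8, -0.0, 84.2]
contact_force: [-6.3, 0.1, -1.6]
gripper_width: 0.011
```

The tool now lags its command and the force along the arc has risen from about 4.4 to 6 N, so binding may be starting. I'll take a smaller step to confirm.

Call:
{"fn": "drive_tool", "kwargs": {
  "deltas": [
    [0.02,0,0.02,0,0,0],
    [0.05,0,0.04,0,0,0],
    [0.08,-0.01,0.06,0,0,0],
    [0.1,-0.01,0.08,0,0,0],
    [0.13,-0.01,0.1,0,0,0],
    [0.16,-0.02,0.12,0,0,0],
    [0.18,-0.02,0.14,0,0,0],
    [0.2,-0.02,0.16,0,0,0]
  ]
}}

```text
time_s: 31.0
tcp_pos: [0.5162, -0.1753, 0.1746]
eef_rot: [-89.7, -0.0, 84.2]
contact_force: [-8.0, -0.0, -3.9]
gripper_width: 0.0113
```

The excess is about 4.3 N and rising, so R binds from about 0.58 rad. I'll stop opening and close it gently.

```bash
python3 arc.py R .616 .58 .54 .5 .46 .42 .38 .34 .3 .26 .22 .18 .14 .1 .06 .03 .0065 0 | cut -c1-40
```

```text
0.616 [0. 0. 0.] [ 0.79 -0.08  0.61] [ 0
0.58 [-0.38  0.04 -0.3 ] [ 0.77 -0.08  0
0.54 [-0.78  0.08 -0.65] [ 0.74 -0.07  0
0.5 [-1.17  0.12 -1.01] [ 0.72 -0.07  0.
0.46 [-1.55  0.16 -1.39] [ 0.69 -0.07  0
0.42 [-1.91  0.19 -1.79] [ 0.66 -0.07  0
0.38 [-2.26  0.23 -2.2 ] [ 0.63 -0.06  0
0.34 [-2.58  0.26 -2.62] [ 0.6  -0.06  0
0.3 [-2.9   0.29 -3.06] [ 0.56 -0.06  0.
0.26 [-3.19  0.32 -3.5 ] [ 0.53 -0.05  0
0.22 [-3.46  0.35 -3.96] [ 0.5  -0.05  0
0.18 [-3.72  0.37 -4.43] [ 0.46 -0.05  0
0.14 [-3.96  0.4  -4.91] [ 0.43 -0.04  0
0.1 [-4.18  0.42 -5.4 ] [ 0.39 -0.04  0.
0.06 [-4.38  0.44 -5.9 ] [ 0.35 -0.04  0
0.03 [-4.52  0.45 -6.28] [ 0.33 -0.03  0
0.0065 [-4.61  0.46 -6.58] [ 0.3  -0.03 
0.0 [-4.64  0.47 -6.66] [ 0.3  -0.03  0.
```

Call:
{"fn": "drive_tool", "kwargs": {
  "deltas": [
    [-0.2,0.02,-0.15,0,0,0],
    [-0.45,0.05,-0.36,0,0,0],
    [-0.78,0.08,-0.65,0,0,0],
    [-1.07,0.11,-0.92,0,0,0],
    [-1.36,0.14,-1.2,0,0,0],
    [-1.64,0.17,-1.49,0,0,0],
    [-1.91,0.19,-1.79,0,0,0],
    [-2.17,0.22,-2.1,0,0,0]
  ]
}}

```text
time_s: 31.67
tcp_pos: [0.498, -0.1735, 0.1562]
eef_rot: [-90.2, 0.0, 84.3]
contact_force: [-4.7, 1.1, 6.4]
gripper_width: 0.0111
```

Call:
{"fn": "drive_tool", "kwargs": {
  "deltas": [
    [-0.25,0.03,-0.31,0,0,0],
    [-0.49,0.05,-0.63,0,0,0],
    [-0.73,0.07,-0.96,0,0,0],
    [-0.95,0.09,-1.29,0,0,0],
    [-1.16,0.11,-1.63,0,0,0],
    [-1.36,0.13,-1.98,0,0,0],
    [-1.55,0.15,-2.33,0,0,0],
    [-1.73,0.17,-2.69,0,0,0]
  ]
}}

```text
time_s: 32.33
tcp_pos: [0.4802, -0.1717, 0.1286]
eef_rot: [-90.1, 0.0, 84.3]
contact_force: [-4.3, -0.1, 3.9]
gripper_width: 0.0112
```

Call:
{"fn": "drive_tool", "kwargs": {
  "deltas": [
    [-0.1,0.01,-0.22,0,0,0],
    [-0.2,0.02,-0.44,0,0,0],
    [-0.29,0.03,-0.66,0,0,0],
    [-0.38,0.04,-0.88,0,0,0],
    [-0.47,0.05,-1.1,0,0,0],
    [-0.54,0.06,-1.28,0,0,0],
    [-0.6,0.06,-1.44,0,0,0],
    [-0.65,0.06,-1.58,0,0,0]
  ]
}}

```text
time_s: 33.0
tcp_pos: [0.4732, -0.171, 0.1117]
eef_rot: [-90.0, -0.0, 84.3]
contact_force: [-3.6, 0.4, 3.2]
gripper_width: 0.0112
```

Call:
{"fn": "drive_tool", "kwargs": {
  "deltas": [
    [-0.01,0,-0.04,0,0,0],
    [-0.03,0,-0.08,0,0,0],
    [-0.04,0,-0.12,0,0,0],
    [-0.05,0,-0.16,0,0,0],
    [-0.06,0,-0.2,0,0,0],
    [-0.08,0,-0.24,0,0,0],
    [-0.09,0,-0.27,0,0,0],
    [-0.1,0,-0.3,0,0,0]
  ]
}}

```text
time_s: 33.67
tcp_pos: [0.4722, -0.1709, 0.1089]
eef_rot: [-90.0, -0.0, 84.3]
contact_force: [-1.8, 2.1, 1.6]
gripper_width: 0.0113
```

Call:
{"fn": "drive_tool", "kwargs": {
  "deltas": [
    [-0.01,0,-0.03,0,0,0],
    [-0.02,0,-0.06,0,0,0],
    [-0.03,0,-0.09,0,0,0],
    [-0.04,0,-0.12,0,0,0],
    [-0.05,0,-0.15,0,0,0],
    [-0.06,0,-0.18,0,0,0],
    [-0.07,0,-0.21,0,0,0],
    [-0.08,0,-0.24,0,0,0]
  ]
}}

```text
time_s: 34.33
tcp_pos: [0.4714, -0.1709, 0.1065]
eef_rot: [-90.0, -0.0, 84.3]
contact_force: [-0.1, 3.1, 2.5]
gripper_width: 0.0111
```

Call:
{"fn": "drive_tool", "kwargs": {
  "deltas": [
    [-0.01,0,-0.03,0,0,0],
    [-0.02,0,-0.06,0,0,0],
    [-0.03,0,-0.09,0,0,0],
    [-0.04,0,-0.12,0,0,0],
    [-0.05,0,-0.15,0,0,0],
    [-0.05,0,-0.18,0,0,0],
    [-0.06,0,-0.21,0,0,0],
    [-0.07,0,-0.24,0,0,0]
  ]
}}

```text
time_s: 35.0
tcp_pos: [0.4713, -0.171, 0.1055]
eef_rot: [-90.1, 0.0, 84.3]
contact_force: [-3.9, 6.6, 17.7]
gripper_width: 0.011
```

Run:
```python
from h import *
print(r.get_state()["contact_force"])
for n in ("wrist","scene"): cv2.imwrite(f"pics/{n}5.png",imaging.capture(n)[:,:,::-1])
b=cv2.imread("pics/scene5.png")[180:290,180:360]
cv2.imwrite("pics/s5z.png",cv2.resize(b,None,fx=4.4,fy=4.4,interpolation=cv2.INTER_CUBIC))
```

```text
[-3.86911005  6.58332381 17.67160039]
```

View pics/s5z.png

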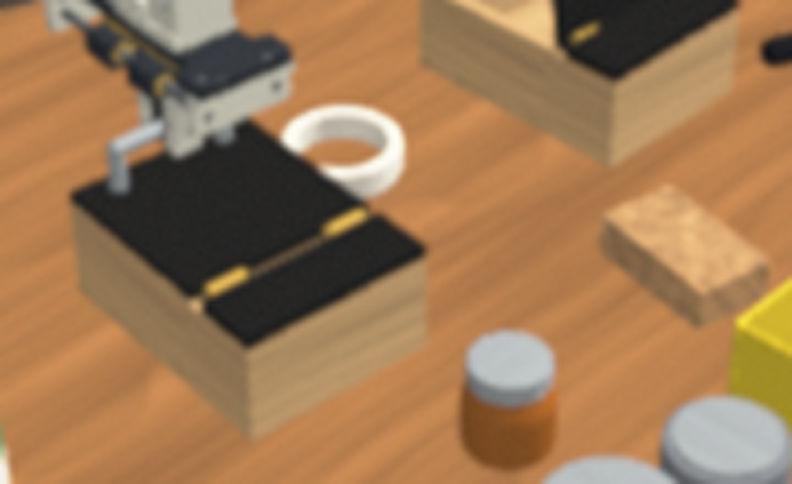

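View pics/wrist5.png

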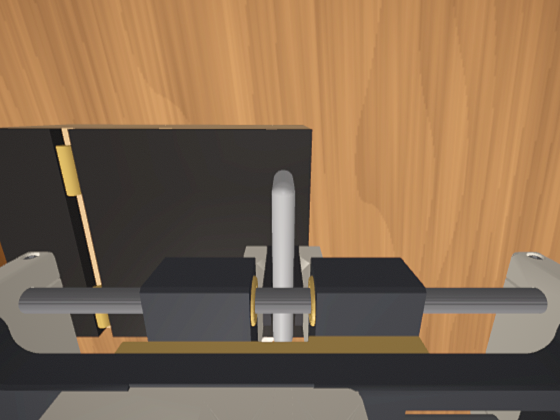

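The lid met its stop with 17.7 N, so it is fully shut. I'll ease the force off, release and lift.

Call:
{"fn": "drive_tool", "kwargs": {
  "deltas": [
    [0.01,-0.02,0.05,0,0,0],
    [0.02,-0.04,0.1,0,0,0],
    [0.02,-0.04,0.13,0,0,0],
    [0.02,-0.04,0.13,0,0,0],
    [0.02,-0.04,0.13,0,0,0],
    [0.02,-0.04,0.13,0,0,0],
    [0.02,-0.04,0.13,0,0,0],
    [0.02,-0.04,0.13,0,0,0]
  ]
}}

```text
time_s: 35.77
tcp_pos: [0.4712, -0.1711, 0.1057]
eef_rot: [-90.1, -0.0, 84.3]
contact_force: [-0.3, 6.7, 6.0]
gripper_width: 0.0114
```

Call:
{"fn": "drive_tool", "kwargs": {
  "deltas": [
    [0,0,0,0,0,0],
    [0,0,0,0,0,0],
    [0,0,0,0,0,0],
    [0,0,0,0,0,0],
    [0,0,0,0,0,0],
    [0,0,0,0,0,0],
    [0,0,0,0,0,0],
    [0,0,0,0,0,0]
  ],
  "claw": 0.6
}}

```text
time_s: 36.43
tcp_pos: [0.4706, -0.1715, 0.1053]
eef_rot: [-90.0, 0.0, 84.3]
contact_force: [0.1, 0.5, -0.8]
gripper_width: 0.052
```

Call:
{"fn": "drive_tool", "kwargs": {
  "deltas": [
    [0,0,0.5,0,0,0],
    [0,0,1.5,0,0,0],
    [0,0,3.0,0,0,0],
    [0,0,5.0,0,0,0],
    [0,0,7.0,0,0,0],
    [-1.0,0,9.0,0,0,0],
    [-2.0,0,11.0,0,0,0],
    [-3.0,0,12.0,0,0,0]
  ]
}}

```text
time_s: 37.1
tcp_pos: [0.4413, -0.1717, 0.2287]
eef_rot: [-90.2, 0.0, 84.3]
contact_force: [1.4, -0.1, 1.0]
gripper_width: 0.0524
```

Call:
{"fn": "drive_tool", "kwargs": {
  "deltas": [
    [0,-3.0,1.0,0,0,0],
    [0,-7.0,2.0,0,0,0],
    [0,-11.0,3.0,0,0,0],
    [0,-15.0,4.0,0,0,0],
    [0,-17.0,4.0,0,0,0],
    [0,-18.0,4.0,0,0,0],
    [0,-18.0,4.0,0,0,0],
    [0,-18.0,4.0,0,0,0]
  ]
}}

```text
time_s: 37.77
tcp_pos: [0.44, -0.3512, 0.2649]
eef_rot: [-89.9, -0.0, 84.2]
contact_force: [-0.1, 0.5, 0.1]
gripper_width: 0.0526
```

Run:
```python
from h import *
s=r.get_state(); print(s["time_s"],s["tcp_pos"],s["contact_force"])
for n in ("top","scene"): cv2.imwrite(f"pics/{n}6.png",imaging.capture(n)[:,:,::-1])
t=cv2.imread("pics/top6.png"); s=cv2.imread("pics/scene6.png")
cv2.imwrite("pics/tz6.png",cv2.resize(t[175:275,165:385],None,fx=3.6,fy=3.6,interpolation=cv2.INTER_CUBIC))
cv2.imwrite("pics/sz6.png",cv2.resize(s[145:280,185:355],None,fx=4.4,fy=4.4,interpolation=cv2.INTER_CUBIC))
for n in ("top","scene"):
    a=cv2.imread(f"pics/{n}0.png").astype(int);b=cv2.imread(f"pics/{n}6.png").astype(int)
    d=(abs(a-b).max(2)>40).astype(np.uint8)*255; cv2.imwrite(f"pics/d{n}.png",d)
```

```text
37.7667 [ 0.4400422  -0.35116784  0.2648988 ] [-0.09599055  0.48714907  0.13537863]
```

View pics/sz6.png

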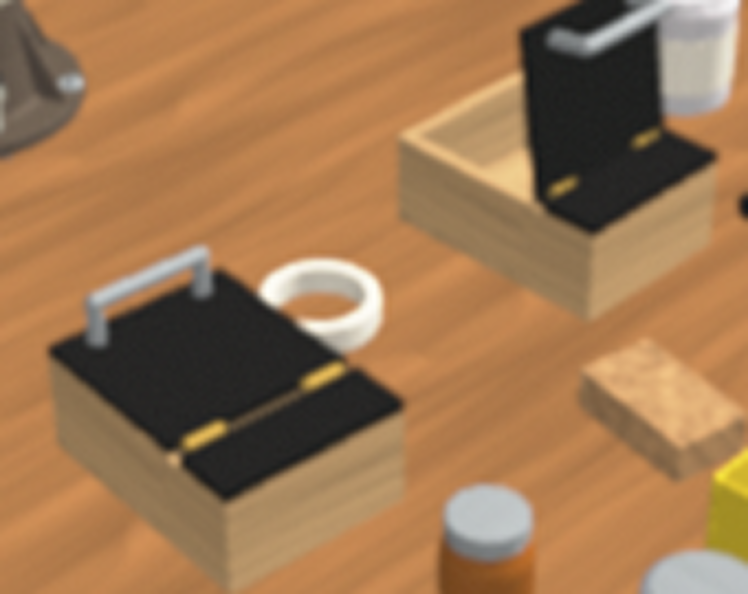

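View pics/top6.png

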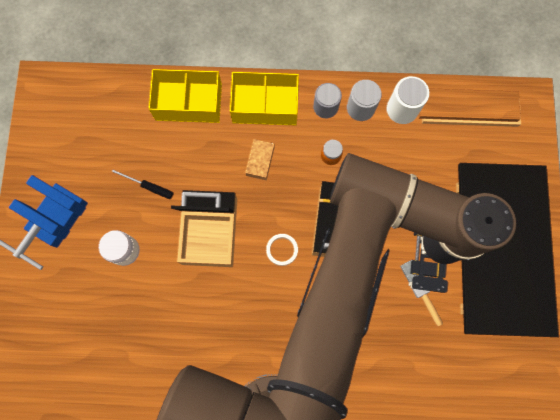

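View pics/dtop.png

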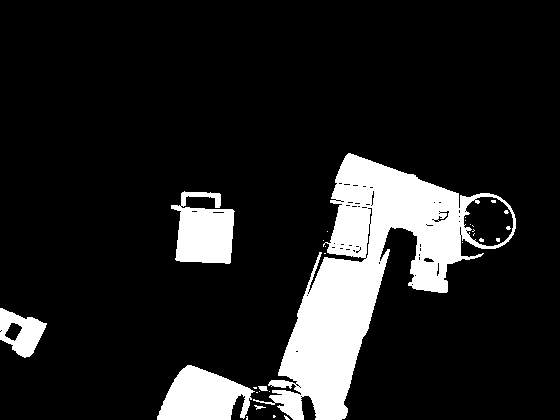

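Run:
```python
from fit import *
def Si(p): return np.round((p-[185,145]+.5)*4.4-.5,1)
def Ti(p): return np.round((p-[165,175]+.5)*3.6-.5,1)
for k,aa in (("L",(1.2,1.3,1.4,1.5)),("R",(-.02,0,.03,.06))):
    x=fit(k)[0].x.copy()
    for a in aa:
        x[3]=a; W=model(x); print(k,a,"scene lid/handle -y,+y:",[Si(proj("scene",W[i])).tolist() for i in (3,2,5,4)],"top px",[np.round(proj("top",W[i]),1).tolist() for i in (4,5)])
```

```text
L 1.2 scene lid/handle -y,+y: [[494.7, 25.2], [625.1, -40.7], [552.9, 35.5], [640.3, -10.0]] top px [[181.0, 203.8], [219.7, 205.5]]
L 1.3 scene lid/handle -y,+y: [[508.8, 27.2], [639.2, -39.2], [566.6, 41.5], [653.9, -4.4]] top px [[181.5, 198.8], [220.0, 200.5]]
L 1.4 scene lid/handle -y,+y: [[523.4, 31.0], [653.8, -36.0], [580.3, 49.1], [667.5, 2.7]] top px [[182.0, 193.9], [220.4, 195.6]]
L 1.5 scene lid/handle -y,+y: [[538.2, 36.6], [668.5, -30.9], [593.8, 58.3], [680.8, 11.4]] top px [[182.5, 189.3], [220.9, 190.9]]
R -0.02 scene lid/handle -y,+y: [[48.3, 348.1], [222.4, 268.4], [88.2, 307.1], [206.1, 253.9]] top px [[323.0, 244.5], [359.3, 249.4]]
R 0 scene lid/handle -y,+y: [[48.0, 344.8], [222.4, 265.2], [88.6, 304.5], [206.6, 251.4]] top px [[323.2, 244.1], [359.5, 249.0]]
R 0.03 scene lid/handle -y,+y: [[47.7, 339.9], [222.4, 260.5], [89.2, 300.8], [207.4, 247.7]] top px [[323.3, 243.5], [359.7, 248.4]]
R 0.06 scene lid/handle -y,+y: [[47.6, 335.1], [222.5, 255.8], [89.9, 297.2], [208.3, 244.1]] top px [[323.5, 242.8], [360.0, 247.7]]
```

View pics/tz6.png

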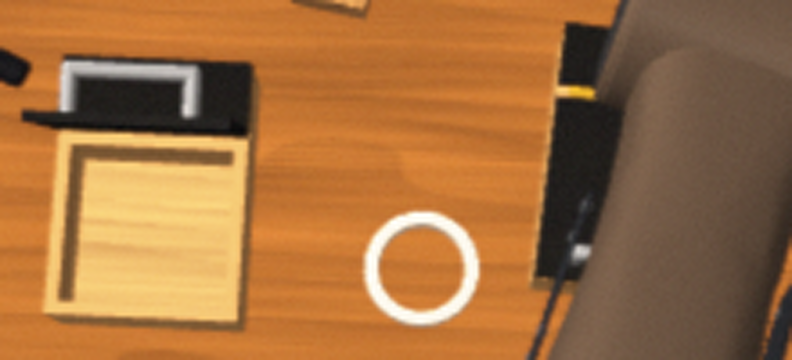

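Both checks agree: L stands at about 1.4 rad (top-view handle row 193.3, against 193.9 predicted). R's lid corner in the scene crop is at (50,352), which fits 0 rad. Handing in.

```bash
python3 -c "
from plant import r
print(r.close_job())"
```

```text
the job is handed in; nothing more can be done
None
```

The box on the robot's right (y ≈ -0.18) binds, and its lid is now fully shut. The left lid (y ≈ +0.21) swings freely and stands wide open. I handed the job in at about 38 s of the 64 s allowed.

- **Left lid:** the force along its swing stayed even, between about 3.3 and 5.4 N, all the way to where I left it. The final camera views put it at about 1.4 rad, over the 1.3 needed.
- **Right lid:** the force held at about 3.4 to 4.9 N until roughly 0.58 rad. It then rose to about 6 N and 8.7 N over two short steps, about 4.3 N above the usual drag, so I stopped opening there.
- **Closing the right lid:** it went on moving about 4 mm past where I first gripped it, so it had started slightly ajar. It met its stop at 17.7 N; I eased that to about 6 N before letting go. The final scene view fits 0 rad, within about 0.02 rad.
- **Rest of the bench:** comparing the top view before and after showed changes only at the left lid and the arm. The arm hid part of the right box and the brush in that view, and I did not look at the scene-view comparison. The wrist force read about zero and the gripper was clear of everything at the end.

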